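# Scrape the offcuts off the bin unit into its open drawer

## Task

Take the scraper block and sweep the three yellow offcuts off the blue top of the parts-bin unit, over its front edge and into the clear drawer that stands open, pushing them with the block and never with the gripper. Leave the scraper standing upright on the blue top, then ease the drawer fully home against its stop without slamming it. Leave the socket, the hex key set, the pipe clamp and the white tube as they are.

Things in the scene. Friction and masses are not known exactly. Their poses are not given: they have to be found in the camera images.
- cabinet: Fixed grey steel parts-bin unit with a flat blue painted top: 280 mm deep (own x), 340 mm wide (own y), 150 mm high. Origin: centre of its underside on the table. Its front, where the drawer is, looks along its own -x, which is roughly the robot's right. z up. The top plate is 12 mm thick and has no rim.
- edge (a point): Middle of the front edge of the blue top, on the top surface (150 mm above the table); axes as the cabinet's: -x points out over the open drawer, y runs along the edge.
- drawer (a joint): Opening of the clear plastic drawer in m: 0 = fully home against its stop, grows as it is pulled out along the cabinet's -x (to 0.19 at most). It starts 0.13 to 0.17 open. It slides with about 2 N of friction and stays where it is left; it has no latch or spring.
- drawer_front (a point): Middle of the upper edge of the drawer's outer front face, 134 mm above the table; axes as the cabinet's. The front panel is 316 mm wide (along y), 80 mm high and 6 mm thick, flat, with a small pull 70 mm wide at mid-width that sticks out 14 mm, between 53 and 63 mm below this upper edge. Pushing the front along +x shuts the drawer; when shut its outer face is 8 mm in front of the top's front edge.
- drawer_floor (a point): Centre of the drawer's inner floor, 58 mm above the table; axes as the cabinet's; it moves with the drawer. The inside is 256 mm (x) by 292 mm (y), with 4 mm side walls 72 mm high.
- scraper_mid (a point): Scraper block, point at its centre half-way up. A rubber-soled orange block 124 mm long (own y), 34 mm thick (own x) and 38 mm high (the flat rubber sole itself is 120 x 30 mm), with a wooden grip on top 80 mm long (y), 28 mm thick (x), from 38 to 90 mm above the sole. This point is 45 mm above the sole. z up. About 0.25 kg. Both faces are alike. It starts standing on the table behind the unit.
- chip1: Yellow nylon offcut 1, a flat snapped strip 64 x 20 x 10 mm, a plain rectangle, lying loose on the blue top. Origin: centre of its underside; its own y runs along its 64 mm length, z up at the start.
- chip2: Yellow nylon offcut 2, a flat snapped strip 64 x 20 x 10 mm, one end stepped to half width, lying loose on the blue top. Origin: centre of its underside; its own y runs along its 64 mm length, z up at the start.
- chip3: Yellow nylon offcut 3, a flat snapped strip 64 x 20 x 10 mm, one long edge stepped, lying loose on the blue top. Origin: centre of its underside; its own y runs along its 64 mm length, z up at the start.
- socket: Chrome socket, 36 mm diameter, 70 mm tall, standing on the blue top near a side edge. Origin: centre of its underside. Leave alone.
- hexset: Black folding hex key set 110 (own x) x 34 x 29 mm lying on the blue top near the other side edge. Origin: centre of its underside. Leave alone.
- clamp: Green plastic saddle pipe clamp 78 (own x) x 26 x 33 mm on the blue top, on the socket's side. Origin: centre of its underside. Leave alone.
- tube: White nylon spacer tube, 44 mm diameter, 110 mm tall, standing on the table. Origin: centre of its underside. Leave alone.
Mind the look-alikes: they are no part of the job. What is meant by the part that bears scraper_mid is not red, and is the smaller of those in its own colour. Leave any turquoise look-alike of the chip3 alone.

How it is judged (in metres and radians):
On the way, in this order (a step that is already met when the one before it is completed fails the run):
1. all three offcuts lie in the open drawer (x of chip1 in the frame of drawer_floor between -0.13 and 0.13 m and y of chip1 in the frame of drawer_floor between -0.147 and 0.147 m and z of chip1 in the frame of drawer_floor between -0.006 and 0.078 m and x of chip2 in the frame of drawer_floor between -0.13 and 0.13 m and y of chip2 in the frame of drawer_floor between -0.147 and 0.147 m and z of chip2 in the frame of drawer_floor between -0.006 and 0.078 m and x of chip3 in the frame of drawer_floor between -0.13 and 0.13 m and y of chip3 in the frame of drawer_floor between -0.147 and 0.147 m and z of chip3 in the frame of drawer_floor between -0.006 and 0.078 m and value of joint drawer above 0.05 m), for 0.2 s.
2. the drawer is pushed home, with the offcuts in it and the scraper left standing on the blue top (x of chip1 in the frame of drawer_floor between -0.13 and 0.13 m and y of chip1 in the frame of drawer_floor between -0.147 and 0.147 m and z of chip1 in the frame of drawer_floor between -0.006 and 0.078 m and x of chip2 in the frame of drawer_floor between -0.13 and 0.13 m and y of chip2 in the frame of drawer_floor between -0.147 and 0.147 m and z of chip2 in the frame of drawer_floor between -0.006 and 0.078 m and x of chip3 in the frame of drawer_floor between -0.13 and 0.13 m and y of chip3 in the frame of drawer_floor between -0.147 and 0.147 m and z of chip3 in the frame of drawer_floor between -0.006 and 0.078 m and x of scraper_mid in the frame of cabinet between -0.14 and 0.14 m and y of scraper_mid in the frame of cabinet between -0.17 and 0.17 m and z of scraper_mid in the frame of cabinet between 0.185 and 0.205 m and angle between scraper_mid's own z axis and vertical below 0.12 rad and value of joint drawer below 0.006 m), for 0.2 s.
At the end, for the whole second after the job is handed in: All three offcuts lie inside the drawer, the drawer is within 6 mm of fully shut, the scraper stands upright (within 7 degrees) and released on the blue top, and socket, hex key set, clamp and tube are within 20 mm of where they started (all of step 2 and distance of each of socket, hexset, clamp, tube from where it was at the start of the episode below 0.02 m); the robot touches nothing.
It fails at once if the gripper's fingers push an offcut (over 1 N) (contact force between the fingers and chip1 above 1 N or contact force between the fingers and chip2 above 1 N or contact force between the fingers and chip3 above 1 N).
It fails at once if the drawer is slammed (closing faster than 0.4 m/s) (velocity of joint drawer below -0.4 m/s).
It fails at once if the socket, hex key set, clamp or tube is moved more than 20 mm (distance of any of socket, hexset, clamp, tube from where it was at the start of the episode above 0.02 m).
It also fails if it takes over 61 s, if anything falls off the work surface, if the arm or the gripper's body presses on something with over 40 N, if the wrist force passes 120 N, or if a joint passes its speed limit or range.

## Robot

A 7-joint arm with a two-finger parallel gripper is mounted at the origin on the work surface. World frame = base frame: x ahead of the robot, y to its left, z up, the work surface at z = 0. Lengths are in mm, angles in rad, forces in N, time in s.
With the tool pointing down it reaches from about 400 to 875 mm from the base axis. Payload 4.4 kg.
Tool frame: the origin (TCP) lies at the very end of the fingers, on their centre line; the grasp point (between the pads) lies 19 mm behind it; z points along the fingers, y is the direction in which the jaws open and shut (so a half turn about z gives the same grasp; the last joint's range is limited). The gripper opens to 85 mm and grips with 20 to 120 N. Pads are 22 mm wide; open, the fingers measure 114 mm over their backs; the gripper's body (76 mm by 85 mm) begins 54 mm behind the grasp point. The pads swing forward as they close: fully open they stand 13 mm farther back than shut.
Start: joints at [1.086, 0.628, 0.038, 1.517, -0.027, 0.996, -0.02], TCP at [264.36, -593.828, 231.313] pointing down, gripper open.
Joint ranges: [-3.06, 3.06], [-0.37, 2.12], [-1.25, 1.32], [0.18, 2.47], [-1.1, 4.24], [0.23, 1.98], [-2.94, 2.94]. Speed limits (rad/s): [2.57, 2.57, 3.14, 3.14, 3.14, 3.14, 3.14].

## Interface

Orientations are given as [roll, pitch, yaw] about the fixed x, y, z axes, in that order (R = Rz(yaw) Ry(pitch) Rx(roll)).
In Python, from cell import read_state, get_image, finish_job gives the robot as it stands.
- The arm moves only by the tool carry_out, never from a script. Its argument "series" is a list that holds one entry, the list of rows, each a list of 7 numbers: the shift along the tool's x, y, z in cm, then the turn, a rotation vector about the tool's x, y, z in rad, then the finger opening in cm, from 0 to 8.54. In form: [[[x, y, z, wx, wy, wz, grip], ...]]. A call has 1 to 5 rows; each row is the pose to reach, as a shift and turn from the pose commanded when the call began, along the tool's axes at that moment; what a row does not reach only later rows make up. A row lasts 1/12 s, in which the tool goes at most 41.7 mm and 7.16 degrees, less where a joint would pass 70% of its speed; a pose out of reach is approached as far as the arm can. A call with a gripper value outside its range is refused whole. The fingers move at their own pace and stop on an object; the grip force is fixed at half the most. Time passes only in rows, so rows that repeat a pose let the fingers close. It gives the time, the measured TCP pose, the force and the opening at its end, in the units of the state.
- read_state(): the state, without advancing time (a new reading comes with each control period).
- get_image(name): name is "side" or "top"; returns a dict with "img" (480x640x3 uint8, blue, green, red), "z_map" (480x640 float32, mm along the optical axis (not along the pixel's ray), 0 where there is no reading), "mtx" (3x3 intrinsics, pixels), "T" (4x4, takes a point from camera to world coordinates). Camera axes: x right, y down, z forward; pixel columns grow to the right and rows downward; lengths in mm; the calibration is good to about 2 mm. A picture is of the moment at which its call begins.
- finish_job(): hands the job in, once; it reports no verdict.
The state is a dict: "clock": time; "qpos": joint angles; "qd": joint speeds; "tau": joint torques, N m; "eef_pos": TCP position; "tool_rot": TCP orientation; "force": force on the tool from outside, world axes, zero at the start; "torque": the same for the moment, N m; "width": finger opening in mm.
Only numpy, scipy, OpenCV 4.12 (cv2) and the standard library are available. Lean on these libraries where they do the work, as an engineer would, in place of code of your own. Each camera call takes 0.05 s, during which the arm holds its last target.

## Working session

There is one attempt and no reset: what is moved stays moved. The work goes in short steps, Python scripts to look and compute and a tool call to move; the robot and the scene stay as the last step left them, time stands still between calls to the robot, and variables do not carry over. Pictures are saved under pics/ and viewed, and the job is handed in when it is done.

Besides the shell and the picture viewer there is one more tool, called after "Emit:" as a command line: name --argument value ..., lists and objects as JSON in quotes. carry_out: Moves the arm, as the interface text tells. Its arguments: {"type":"object","properties":{"series":{"type":"array","items":{"type":"array","items":{"type":"array","items":{"type":"number"}}}}},"required":["series"]}

```bash
mkdir -p pics; ls
python3 - <<'E'
from cell import *
import cv2,numpy as np
print(read_state())
for n in("side","top"):
    d=get_image(n);cv2.imwrite(f"pics/{n}0.png",d["img"]);np.savez(f"{n}0.npz",**d);print(n,d["mtx"],d["T"])
E
```

```text
pics
{'clock': 0.0, 'qpos': array([ 1.08616608,  0.62933899,  0.03846165,  1.5184006 , -0.02698806,
        0.99631875, -0.02000044]), 'qd': array([ 4.78656504e-04, -4.27554285e-04, -1.82677389e-05,  1.07042749e-03,
       -1.09054655e-03,  1.12163706e-03, -1.43173947e-03]), 'tau': array([ 2.15856135e-04, -5.63397002e+01,  1.22603998e+00, -1.93437767e+01,
        1.09014902e-02,  1.04322188e-02, -5.08576051e-06]), 'eef_pos': array([ 264.09744906, -593.21874027,  230.38367663]), 'tool_rot': array([-3.13964612e+00,  4.77941901e-05,  4.18819674e-01]), 'force': array([-0.38403191,  0.27726096,  0.4801765 ]), 'torque': array([ 0.02737404,  0.01253002, -0.00638741]), 'width': 85.11883504706559}
side [[504.01181451   0.         320.69779743]
 [  0.         504.01181451 237.9116762 ]
 [  0.           0.           1.        ]] [[-9.74734545e-01 -1.59257697e-01  1.56619130e-01  3.92504661e+02]
 [-2.23161732e-01  6.64325270e-01 -7.13351790e-01  7.99419159e+02]
 [ 9.56071728e-03 -7.30280029e-01 -6.83081014e-01  7.55596836e+02]
 [ 0.00000000e+00  0.00000000e+00  0.00000000e+00  1.00000000e+00]]
top [[437.95405003   0.         323.41424452]
 [  0.         437.95405003 234.54288087]
 [  0.           0.           1.        ]] [[-3.40926737e-03 -9.93287578e-01  1.15620780e-01  4.23542129e+02]
 [-9.99850509e-01  1.42600572e-03 -1.72315386e-02  1.59760909e+02]
 [ 1.69509974e-02 -1.15662243e-01 -9.93143952e-01  8.73509644e+02]
 [ 0.00000000e+00  0.00000000e+00  0.00000000e+00  1.00000000e+00]]
```

View pics/side0.png

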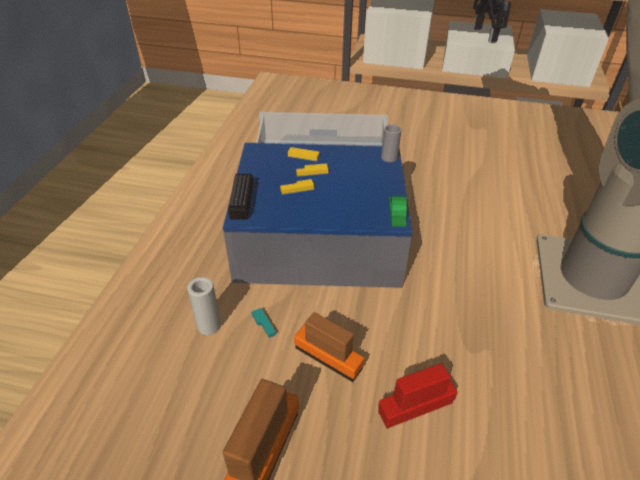

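View pics/top0.png

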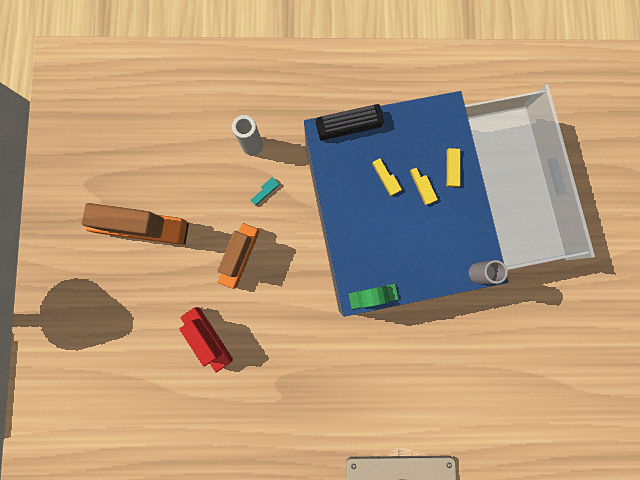

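The top view shows: the small orange block at (238,256), the big orange block at (135,222), the red block at (206,340), yellow chips at (387,177), (424,187) and (454,167), and a turquoise look-alike at (266,192). The side view shows the same blocks at (328,345), (262,430) and (418,395). I choose the smaller orange one and will measure it now.

```bash
cat > h.py <<'E'
import numpy as np,cv2
from cell import *
def cloud(d):
    z=d["z_map"];K=d["mtx"];v,u=np.mgrid[:480,:640]
    P=np.stack([(u-K[0,2])/K[0,0]*z,(v-K[1,2])/K[1,1]*z,z],-1)
    W=P@d["T"][:3,:3].T+d["T"][:3,3];W[z<=0]=np.nan
    return W
def hsv(d): return cv2.cvtColor(d["img"],cv2.COLOR_BGR2HSV)
def rect(xy):
    (c,s,a)=cv2.minAreaRect(xy.astype(np.float32))
    b=cv2.boxPoints((c,s,a));e=[b[1]-b[0],b[2]-b[1]];L=max(e,key=np.linalg.norm)
    return np.round(c,1),np.round(sorted(s),1),round(np.degrees(np.arctan2(L[1],L[0]))%180,1)
def blobs(m,mn=40):
    n,l,st,c=cv2.connectedComponentsWithStats(m.astype(np.uint8))
    return [(l==i,c[i]) for i in range(1,n) if st[i,4]>mn]
E
cat > m.py <<'E'
from h import *
import sys
def measure(names,load=None):
  for n in names:
    d=dict(np.load(f"{n}0.npz")) if load else get_image(n)
    W=cloud(d);H=hsv(d);h,s,v=[H[...,i].astype(int) for i in range(3)]
    print("==",n)
    M={'yellow':(h>20)&(h<32)&(s>180)&(v>140)&(W[...,2]>30),'turq':(h>80)&(h<98)&(s>120),'green':(h>50)&(h<75)&(s>120),
       'orange':(h>5)&(h<15)&(s>190)&(v>150),'blue':(h>100)&(h<125)&(s>150)&(W[...,2]>140)&(W[...,2]<156)}
    for k,m in M.items():
      for b,c in blobs(m):
        p=W[b];p=p[~np.isnan(p[:,0])];zt=np.percentile(p[:,2],90)
        if k!='blue': q=p[p[:,2]>zt-6]
        else: q=p
        print(k,np.round(c),len(p),"z %.0f..%.0f"%(np.percentile(p[:,2],5),zt),*rect(q[:,:2]))
if __name__=="__main__": measure(["top","side"],1)
E
python3 m.py
```

```text
== top
yellow [453. 167.] 218 z 153..160 [621.2 -71.8] [20.6 62.9] 178.4
yellow [385. 176.] 160 z 152..160 [606.2  41.4] [19.8 64. ] 28.5
yellow [421. 188.] 137 z 151..160 [590.4 -19.2] [19.7 64.1] 26.0
yellow [427. 184.] 63 z 157..160 [589.7 -29.5] [13.  40.3] 41.3
turq [265. 190.] 276 z 5..11 [613.2 264.3] [20.1 62.8] 132.9
green [373. 296.] 776 z 153..181 [406.6  67.1] [25.6 34.1] 100.3
orange [248. 230.] 120 z 34..38 [528.9 291.4] [21.3 31.2] 69.1
orange [101. 231.] 56 z 49..54 [525.1 559.5] [ 6.8 64.8] 76.8
orange [228. 282.] 77 z 34..38 [430.8 327.4] [18.8 35.9] 89.9
blue [405. 205.] 23009 z 147..150 [567.6  11.2] [279.2 339.1] 11.2
== side
yellow [303. 154.] 231 z 153..163 [624.1 -71.6] [21.  62.4] 178.0
yellow [313. 170.] 227 z 153..162 [592.9 -18.5] [21.1 61.5] 24.8
yellow [297. 186.] 249 z 153..162 [608.9  43. ] [19.8 63.9] 32.9
turq [263. 321.] 256 z 8..13 [616.  265.7] [19.7 63.4] 131.7
green [398. 210.] 464 z 155..183 [408.8  70.4] [27.1 28.1] 98.9
orange [329. 355.] 904 z 19..40 [484.9 311.6] [ 33.6 121.5] 160.2
orange [230. 477.] 44 z 54..57 [564.4 558.2] [ 7.3 16.7] 169.8
blue [330. 206.] 6074 z 149..153 [553.2  36. ] [227.1 264.9] 11.2
blue [289. 179.] 46 z 150..153 [629.5  12.9] [20.4 29.4] 75.1
blue [264. 192.] 53 z 150..153 [668.2  62.3] [26.6 39.5] 104.6
```

Run:
```python
import cv2
a=cv2.imread('pics/top0.png')[200:310,180:300];b=cv2.imread('pics/side0.png')[290:400,270:390]
import numpy as np
cv2.imwrite('pics/crop.png',cv2.resize(np.hstack([a[:110,:120],b]),None,fx=3,fy=3))
```

```text
(no output)
```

View pics/crop.png

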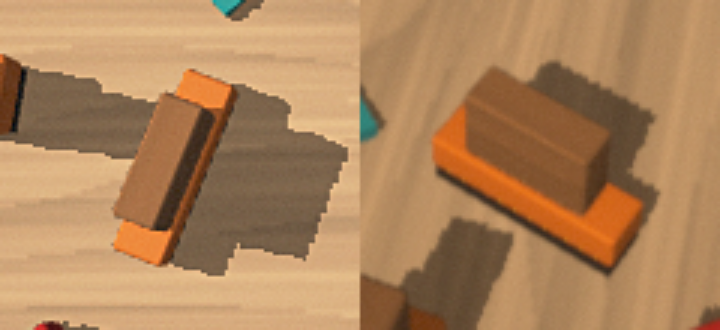

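The crop confirms the choice: this is the small orange block (about 121 x 34 mm) with a wooden grip, standing upright. Next I measure the grip, obstacles and drawer in the cabinet frame.

Run:
```python
from h import *
yaw=np.radians(101.2);c=np.array([568,11.5]);u=np.array([np.cos(yaw),np.sin(yaw)]);w=np.array([-u[1],u[0]])
cab=lambda p:np.round([(np.array(p)-c)@u,(np.array(p)-c)@w],1)
for n in("top","side"):
    d=dict(np.load(f"{n}0.npz"));W=cloud(d);X,Y,Z=[W[...,i] for i in range(3)]
    def g(nm,x,y,z0,z1,r=90):
        m=(abs(X-x)<r)&(abs(Y-y)<r)&(Z>z0)&(Z<z1)
        p=W[m]
        if len(p)<15: print(n,nm,'none');return
        bl=max(blobs(m,5),key=lambda b:b[0].sum());p=W[bl[0]]
        R=rect(p[:,:2]);q=np.stack([(p[:,:2]-c)@u,(p[:,:2]-c)@w],1)
        print(n,nm,len(p),*R,'cab',cab(R[0]),'z',np.round(np.median(p[:,2])),'cabrange',np.round(q.min(0)),np.round(q.max(0)))
    g('grip',485,311,82,96); g('block',485,311,33,42)
    g('hex',690,80,162,190); g('socket',445,-115,205,230,60); g('clamp',407,68,160,190)
    g('tube',690,300,95,125)
    g('drawerfront',620,-270,128,140,160)
    m=(abs(Z-134)<5)&(Y<-150);q=np.stack([(W[m][:,:2]-c)@u,(W[m][:,:2]-c)@w],1);print(len(q),np.round(np.percentile(q,[0,1,5,50,99],axis=0)) if len(q) else '')
```

```text
top grip 705 [482.  309.5] [28.7 79.7] 159.1 cab [309.   26.5] z 89.0 cabrange [278. -12.] [339.  66.]
top block 464 [481.8 309.3] [ 33.9 123.7] 158.6 cab [308.9  26.7] z 37.0 cabrange [264. -32.] [354.  86.]
top hex 1416 [697.3 103.3] [ 34.5 110.1] 102.9 cab [  64.9 -144.7] z 176.0 cabrange [  10. -163.] [ 120. -126.]
top socket 312 [ 443.9 -109.6] [35.  35.2] 90.2 cab [-94.7 145.3] z 217.0 cabrange [-112.  128.] [-77. 163.]
top clamp 499 [406.4  67.1] [26.1 47.6] 101.5 cab [ 85.9 147.7] z 178.0 cabrange [ 62. 135.] [110. 161.]
top tube 352 [709.8 289.6] [42.5 42.6] 140.4 cab [ 245.3 -193.1] z 108.0 cabrange [ 224. -215.] [ 267. -172.]
top drawerfront 882 [ 624.8 -281.5] [ 22.5 314.6] 13.3 cab [-298.5    1.2] z 132.0 cabrange [-305. -156.] [-282.  159.]
910 [[-305. -156.]
 [-304. -154.]
 [-304. -146.]
 [-299.   15.]
 [-167.  155.]]
side grip 800 [484.7 309.5] [29.6 79.4] 158.6 cab [308.5  23.8] z 91.0 cabrange [278. -15.] [340.  63.]
side block 610 [485.8 310.7] [ 34.8 124.7] 160.3 cab [309.5  22.5] z 39.0 cabrange [264. -36.] [355.  82.]
side hex 819 [700.6 103.1] [ 34.7 112.9] 103.4 cab [  64.1 -147.9] z 178.0 cabrange [   8. -167.] [ 121. -129.]
side socket 243 [ 446.8 -109.6] [35.2 35.3] 141.1 cab [-95.3 142.4] z 215.0 cabrange [-115.  125.] [-77. 159.]
side clamp 320 [408.9  69.7] [26.7 44.8] 101.7 cab [ 88.  144.8] z 177.0 cabrange [ 66. 131.] [110. 158.]
side tube 484 [713.5 290. ] [43.6 43.6] 15.1 cab [ 244.9 -196.8] z 109.0 cabrange [ 223. -219.] [ 267. -175.]
side drawerfront 566 [ 631.7 -259.6] [124.5 328.7] 27.1 cab [-278.3   -9.8] z 133.0 cabrange [-311. -156.] [-173.  155.]
515 [[-311. -159.]
 [-308. -156.]
 [-306. -151.]
 [-300.  -12.]
 [-211.  151.]]
```

```bash
cat > go.py <<'E'
from h import *
import sys
from scipy.spatial.transform import Rotation as R
x,y,z,yw=map(float,sys.argv[1:5])
s=read_state();p=s["eef_pos"];Rt=R.from_euler('xyz',s["tool_rot"])
T=R.from_euler('xyz',[np.pi,0,yw])
print('clock',round(s['clock'],2),'q',np.round(s['qpos'],2),'p',np.round(p,1),'rot',np.round(s['tool_rot'],3),'F',np.round(s['force'],1),'w',round(s['width'],1))
d=Rt.inv().apply(np.array([x,y,z])-p)/10
print('shift',np.round(d,2),'turn',np.round((Rt.inv()*T).as_rotvec(),3),'rows',np.linalg.norm(d)/4.17)
E
python3 go.py 520 -150 320 0.0
```

```text
clock 0.1 q [ 1.09  0.63  0.04  1.52 -0.03  1.   -0.02] p [ 264.2 -593.3  230.5] rot [-3.14  -0.     0.419] F [-0.4  1.  -0. ] w 85.1
shift [ 41.4  -30.11  -8.9 ] turn [-0.002  0.     0.419] rows 12.460572200468425
```

Emit:
carry_out --series '[[[41.4, -30.1, -8.9, 0, 0, 0.42, 8.5], [41.4, -30.1, -8.9, 0, 0, 0.42, 8.5], [41.4, -30.1, -8.9, 0, 0, 0.42, 8.5], [41.4, -30.1, -8.9, 0, 0, 0.42, 8.5], [41.4, -30.1, -8.9, 0, 0, 0.42, 8.5]]]'

```text
clock: 0.52
eef_pos: [367.4, -414.0, 266.9]
tool_rot: [-3.141, 0.001, -0.004]
force: [1.3, 0.1, -0.1]
width: 85.1
```

```bash
python3 go.py 520 -150 320 0.0
```

```text
clock 0.52 q [ 0.69  0.45  0.15  1.75 -0.08  0.95 -0.7 ] p [ 367.4 -414.   266.9] rot [-3.141e+00  1.000e-03 -4.000e-03] F [ 1.3  0.1 -0.1] w 85.1
shift [ 15.16 -26.46  -5.31] turn [-0.001  0.001 -0.004] rows 7.423001975427652
```

Emit:
carry_out --series '[[[15, -26.5, -5.5, 0, 0, 0, 8.5], [15, -26.5, -5.5, 0, 0, 0, 8.5], [15, -26.5, -5.5, 0, 0, 0, 8.5], [15, -26.5, -5.5, 0, 0, 0, 8.5], [15, -26.5, -5.5, 0, 0, 0, 8.5]]]'

```text
clock: 0.93
eef_pos: [468.5, -235.7, 304.2]
tool_rot: [-3.141, 0.0, -0.001]
force: [0.6, -0.0, 0.0]
width: 85.2
```

```bash
python3 go.py 483.5 310 250 -0.361
```

```text
clock 0.93 q [ 0.32  0.37  0.12  1.77 -0.05  1.01 -1.1 ] p [ 468.5 -235.7  304.2] rot [-3.141e+00  0.000e+00 -1.000e-03] F [ 0.6 -0.   0. ] w 85.2
shift [  1.43 -54.57   5.43] turn [-0.    0.    0.36] rows 13.156207397123238
```

Emit:
carry_out --series '[[[2, -54.5, 0, 0, 0, 0.36, 8.5], [2, -54.5, 0, 0, 0, 0.36, 8.5], [2, -54.5, 0, 0, 0, 0.36, 8.5], [2, -54.5, 0, 0, 0, 0.36, 8.5], [2, -54.5, 0, 0, 0, 0.36, 8.5]]]'

```text
clock: 1.35
eef_pos: [475.4, -37.7, 303.9]
tool_rot: [3.141, 0.0, -0.363]
force: [1.5, 0.4, -0.3]
width: 85.2
```

```bash
python3 go.py 483.5 310 250 -0.361
```

```text
clock 1.35 q [-0.09  0.3   0.14  1.89 -0.05  0.96 -1.86] p [475.4 -37.7 303.9] rot [ 3.141  0.    -0.363] F [ 1.5  0.4 -0.3] w 85.2
shift [-11.58 -32.79   5.38] turn [ 0.     0.    -0.002] rows 8.439251873080856
```

Emit:
carry_out --series '[[[-11.6, -32.8, 2, 0, 0, 0, 8.5], [-11.6, -32.8, 2, 0, 0, 0, 8.5], [-11.6, -32.8, 2, 0, 0, 0, 8.5], [-11.6, -32.8, 2, 0, 0, 0, 8.5], [-11.6, -32.8, 5.4, 0, 0, 0, 8.5]]]'

```text
clock: 1.77
eef_pos: [480.6, 169.8, 285.4]
tool_rot: [-3.14, -0.002, -0.361]
force: [1.1, -0.4, 1.8]
width: 84.7
```

Emit:
carry_out --series '[[[-4.5, -12.7, 4, 0, 0, 0, 8.5], [-4.5, -12.7, 4, 0, 0, 0, 8.5], [-4.5, -12.7, 4, 0, 0, 0, 8.5], [-4.5, -12.7, 4, 0, 0, 0, 8.5]]]'

```text
clock: 2.1
eef_pos: [480.7, 308.9, 242.5]
tool_rot: [-3.14, 0.004, -0.354]
force: [-0.3, 0.8, 0.2]
width: 84.9
```

```bash
python3 go.py 483.5 310 140 -0.361
```

```text
clock 2.1 q [-0.64  0.5   0.04  1.73 -0.03  0.91 -2.52] p [480.7 308.9 242.5] rot [-3.14   0.004 -0.354] F [-0.3  0.8  0.2] w 84.9
shift [ 0.27 -0.18 10.25] turn [-0.002  0.004  0.007] rows 2.45862506074642
```

Emit:
carry_out --series '[[[0.2, -0.2, 10.2, 0, 0, 0.005, 8.5], [0.2, -0.2, 10.2, 0, 0, 0.005, 8.5], [0.2, -0.2, 10.2, 0, 0, 0.005, 8.5], [0.2, -0.2, 10.2, 0, 0, 0.005, 8.5]]]'

```text
clock: 2.43
eef_pos: [482.6, 301.0, 137.8]
tool_rot: [3.133, 0.006, -0.366]
force: [-1.1, -0.3, 0.6]
width: 85.0
```

```bash
python3 go.py 483.5 310 46 -0.361
python3 - <<'E'
from h import *
for n in('top','side'):
    cv2.imwrite(f"pics/{n}1.png",get_image(n)["img"][:,:])
E
```

```text
clock 2.43 q [-0.63  0.64  0.04  1.83 -0.03  0.69 -2.51] p [482.6 301.  137.8] rot [ 3.133  0.006 -0.366] F [-1.1 -0.3  0.6] w 85.0
shift [-0.18 -0.95  9.17] turn [ 0.008  0.006 -0.005] rows 2.2120466254309696
```

View pics/side1.png

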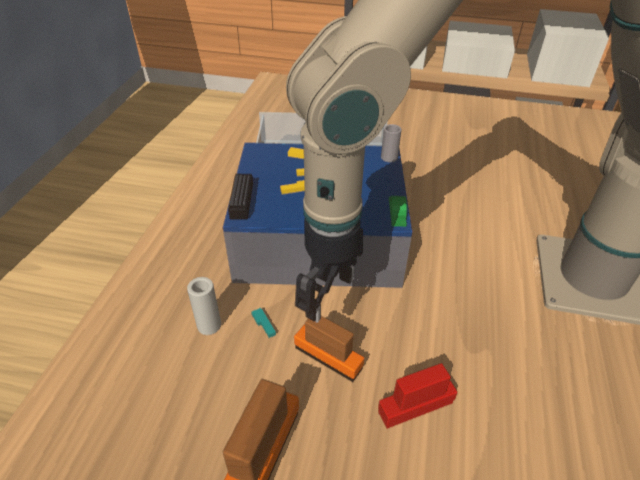

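The gripper is above the scraper, with the jaws across its grip at about (325,325). I re-read the settled pose.

```bash
python3 go.py 483.5 310 46 -0.361
```

```text
clock 2.53 q [-0.63  0.63  0.04  1.82 -0.03  0.69 -2.51] p [485.8 302.9 142.4] rot [ 3.141  0.    -0.367] F [ 0.6  0.4 -0. ] w 85.4
shift [-0.46 -0.59  9.64] turn [ 0.001  0.    -0.006] rows 2.319575461720564
```

Emit:
carry_out --series '[[[-0.5, -0.6, 4, 0, 0, -0.006, 8.5], [-0.5, -0.6, 8, 0, 0, -0.006, 8.5], [-0.5, -0.6, 9.6, 0, 0, -0.006, 8.5], [-0.5, -0.6, 9.6, 0, 0, -0.006, 8.5], [-0.5, -0.6, 9.6, 0, 0, -0.006, 8.5]]]'

```text
clock: 2.95
eef_pos: [484.4, 311.1, 48.0]
tool_rot: [-3.14, -0.001, -0.361]
force: [0.3, 0.2, 0.2]
width: 85.3
```

```bash
python3 go.py 483.5 310 46 -0.361
```

```text
clock 2.95 q [-0.64  0.78  0.02  1.87 -0.04  0.49 -2.52] p [484.4 311.1  48. ] rot [-3.14e+00 -1.00e-03 -3.61e-01] F [0.3 0.2 0.2] w 85.3
shift [-0.05  0.13  0.2 ] turn [-0.002 -0.001  0.   ] rows 0.05843910616690015
```

Emit:
carry_out --series '[[[0, 0.1, 0, 0, 0, 0, 1.5], [0, 0.1, 0, 0, 0, 0, 1.5], [0, 0.1, 0, 0, 0, 0, 1.5], [0, 0.1, 0, 0, 0, 0, 1.5], [0, 0.1, 0, 0, 0, 0, 1.5]]]'

```text
clock: 3.37
eef_pos: [483.4, 309.9, 47.7]
tool_rot: [-3.14, -0.001, -0.36]
force: [-0.6, 1.2, 6.5]
width: 27.5
```

Emit:
carry_out --series '[[[0, 0, 0, 0, 0, 0, 1.5], [0, 0, 0, 0, 0, 0, 1.5], [0, 0, 0, 0, 0, 0, 1.5]]]'

```text
clock: 3.62
eef_pos: [483.4, 309.9, 47.6]
tool_rot: [-3.141, -0.001, -0.36]
force: [-1.7, -0.8, 7.4]
width: 27.4
```

Emit:
carry_out --series '[[[0, 0, -3, 0, 0, 0, 1.5], [0, 0, -7, 0, 0, 0, 1.5], [0, 0, -11, 0, 0, 0, 1.5], [0, 0, -15, 0, 0, 0, 1.5], [0, 0, -19, 0, 0, 0, 1.5]]]'

```text
clock: 4.03
eef_pos: [482.0, 309.1, 237.9]
tool_rot: [3.14, 0.001, -0.36]
force: [1.1, 0.5, -4.1]
width: 27.1
```

Emit:
carry_out --series '[[[0, 0, -2.5, 0, 0, 0, 1.5], [0, 0, -2.5, 0, 0, 0, 1.5]]]'

```text
clock: 4.2
eef_pos: [485.6, 311.5, 267.5]
tool_rot: [-3.132, -0.006, -0.36]
force: [1.6, 0.5, -3.6]
width: 27.5
```

```bash
python3 - <<'E'
from h import *
for n in('side',):
    cv2.imwrite(f"pics/{n}2.png",get_image(n)["img"][:,:])
E
python3 go.py 582 101 260 0.195
```

```text
clock 4.25 q [-0.65  0.48  0.05  1.7  -0.03  0.96 -2.52] p [484.1 310.5 264.2] rot [-3.137e+00 -3.000e-03 -3.600e-01] F [-0.1 -0.2 -4. ] w 27.3
shift [16.55 16.16  0.39] turn [-0.004 -0.004 -0.555] rows 5.547084113126062
```

View pics/side2.png

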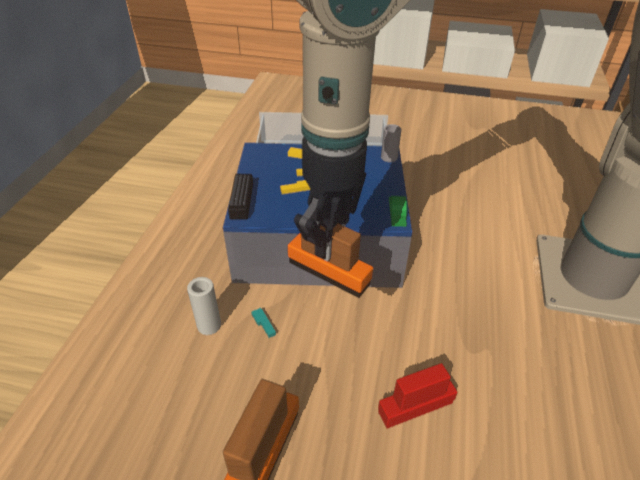

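The scraper is held level at (330,265) and lifted clear of the table.

Emit:
carry_out --series '[[[3.3, 3.2, 0, 0, 0, -0.11, 1.5], [6.6, 6.4, 0, 0, 0, -0.22, 1.5], [9.9, 9.6, 0, 0, 0, -0.33, 1.5], [13.2, 12.8, 0, 0, 0, -0.44, 1.5], [16.5, 16.1, 0.4, 0, 0, -0.555, 1.5]]]'

```text
clock: 4.67
eef_pos: [570.4, 119.2, 256.7]
tool_rot: [3.142, 0.004, 0.201]
force: [0.1, 1.0, -4.1]
width: 27.7
```

Emit:
carry_out --series '[[[0, 0, 0, 0, 0, 0, 1.5], [0, 0, 0, 0, 0, 0, 1.5]]]'

```text
clock: 4.83
eef_pos: [570.8, 116.0, 256.0]
tool_rot: [3.14, 0.005, 0.187]
force: [-1.1, 1.0, -3.2]
width: 27.6
```

```bash
python3 go.py 582 101 215 0.195
python3 - <<'E'
from h import *
for n in('side','top'):
    d=get_image(n);cv2.imwrite(f"pics/{n}3.png",d["img"]);W=cloud(d);H=hsv(d)
    m=(H[...,0]>4)&(H[...,0]<16)&(H[...,1]>190)&(H[...,2]>130)&(W[...,2]>150)&(W[...,2]<300)
    b=max(blobs(m,5),key=lambda b:b[0].sum());p=W[b[0]];zt=np.percentile(p[:,2],90);print(n,zt,rect(p[p[:,2]>zt-6][:,:2]),b[1])
E
python3 go.py 582 101 215 0.195
```

```text
clock 4.83 q [-0.2   0.51 -0.08  1.68  0.05  0.97 -1.68] p [570.8 116.  256. ] rot [3.14  0.005 0.187] F [-1.1  1.  -3.2] w 27.6
shift [0.85 1.67 4.1 ] turn [ 0.002  0.005 -0.008] rows 1.0803089954912113
side 247.70211779491387 (array([571.9, 117.8]), array([ 35.2, 121.4]), np.float32(11.5)) [304.20917917 181.70785525]
top 246.8528791245334 (array([534.8, 114.5]), array([32.5, 53. ]), np.float32(10.6)) [345.35493827 217.30246914]
clock 4.93 q [-0.2   0.51 -0.08  1.67  0.05  0.97 -1.68] p [569.7 121.6 256.8] rot [-3.14   0.004  0.194] F [ 0.3 -0.1 -3.4] w 27.5
shift [0.83 2.26 4.18] turn [-0.001  0.004 -0.001] rows 1.1564186126823324
```

View pics/side3.png

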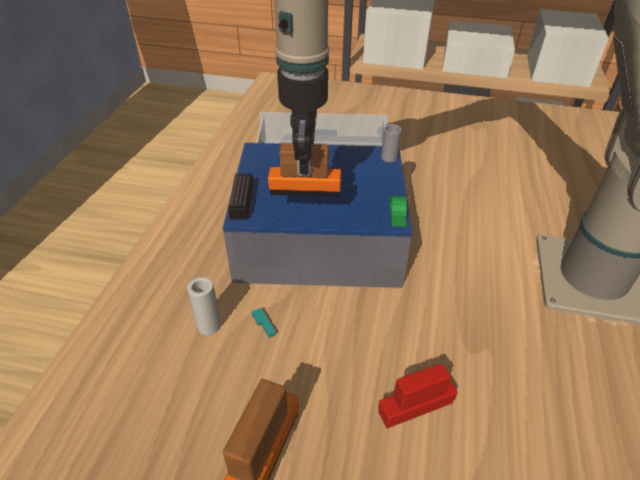

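Emit:
carry_out --series '[[[0.8, 2.1, 0, 0, 0.004, 0, 1.5], [0.8, 2.1, 2, 0, 0.004, 0, 1.5], [0.8, 2.1, 4, 0, 0.004, 0, 1.5], [0.8, 2.1, 4.2, 0, 0.004, 0, 1.5], [0.8, 2.1, 4.2, 0, 0.004, 0, 1.5]]]'

```text
clock: 5.35
eef_pos: [581.1, 104.0, 215.2]
tool_rot: [-3.141, 0.001, 0.198]
force: [0.6, -0.8, -2.6]
width: 27.1
```

Emit:
carry_out --series '[[[0, 0, 0, 0, 0, 0, 1.5], [0, 0, 0, 0, 0, 0, 1.5]]]'

```text
clock: 5.52
eef_pos: [583.7, 103.4, 218.0]
tool_rot: [-3.141, -0.006, 0.196]
force: [-0.5, 0.7, -3.0]
width: 27.2
```

```bash
python3 go.py 582 101 199.5 0.195
```

```text
clock 5.52 q [-0.17  0.56 -0.08  1.7   0.05  0.88 -1.65] p [583.7 103.4 218. ] rot [-3.141 -0.006  0.196] F [-0.5  0.7 -3. ] w 27.2
shift [-0.22  0.2   1.85] turn [-0.    -0.006  0.001] rows 0.4495470543815914
```

Emit:
carry_out --series '[[[-0.1, 0, 0.8, 0, 0, 0, 1.5], [-0.1, 0, 1.4, 0, 0, 0, 1.5], [-0.1, 0, 1.4, 0, 0, 0, 1.5], [-0.1, 0, 1.4, 0, 0, 0, 1.5], [-0.1, 0, 1.4, 0, 0, 0, 1.5]]]'

```text
clock: 5.93
eef_pos: [582.3, 101.9, 203.0]
tool_rot: [-3.142, -0.004, 0.195]
force: [0.2, 0.4, -3.2]
width: 27.3
```

Emit:
carry_out --series '[[[0, 0, 0, 0, 0, 0, 1.5], [0, 0, 0, 0, 0, 0, 1.5], [0, 0, 0, 0, 0, 0, 1.5]]]'

```text
clock: 6.18
eef_pos: [582.4, 101.9, 203.2]
tool_rot: [3.142, -0.004, 0.195]
force: [0.5, 0.4, -3.9]
width: 27.5
```

```bash
python3 go.py 582 101 199.5 0.195
```

```text
clock 6.18 q [-0.17  0.57 -0.08  1.72  0.06  0.85 -1.65] p [582.4 101.9 203.2] rot [ 3.142 -0.004  0.195] F [ 0.5  0.4 -3.9] w 27.5
shift [-0.06  0.08  0.37] turn [ 0.    -0.004 -0.   ] rows 0.09077780303297484
```

Emit:
carry_out --series '[[[0, 0, 0.2, 0, -0.004, 0, 1.5], [0, 0, 0.35, 0, -0.004, 0, 1.5], [0, 0.6, 0.35, 0, -0.004, 0, 1.5], [0, 1.3, 0.35, 0, -0.004, 0, 1.5], [0, 2, 0.35, 0, -0.004, 0, 1.5]]]'

```text
clock: 6.6
eef_pos: [586.3, 81.2, 199.4]
tool_rot: [3.141, 0.0, 0.195]
force: [0.2, -0.2, -3.4]
width: 27.3
```

Emit:
carry_out --series '[[[0, 0.7, 0, 0, 0, 0, 1.5], [0, 1.4, 0, 0, 0, 0, 1.5], [0, 2.1, 0, 0, 0, 0, 1.5], [0, 2.8, 0, 0, 0, 0, 1.5], [0, 3.5, 0, 0, 0, 0, 1.5]]]'

```text
clock: 7.02
eef_pos: [593.1, 47.1, 199.5]
tool_rot: [-3.142, -0.0, 0.194]
force: [-0.3, 0.0, -3.1]
width: 27.3
```

```bash
cat > st.py <<'E'
from h import *
import sys
t=sys.argv[1]
yaw=np.radians(101.2);c=np.array([568,11.5]);u=np.array([np.cos(yaw),np.sin(yaw)]);w=np.array([-u[1],u[0]])
for n in('side','top'):
    d=get_image(n);cv2.imwrite(f"pics/{n}{t}.png",d["img"]);W=cloud(d);H=hsv(d)
    m=(H[...,0]>20)&(H[...,0]<32)&(H[...,1]>180)&(H[...,2]>140)&(W[...,1]>-420)&(W[...,1]<140)
    for b,cc in blobs(m,15):
        p=W[b];r=rect(p[:,:2]);q=np.array(r[0])-c;print(n,np.round(cc),len(p),'z',np.round(np.median(p[:,2])),'cab',np.round([q@u,q@w]),r[1],r[2]-11.2)
p=read_state()
q=p['eef_pos'][:2]-c;print('tool cab',np.round([q@u,q@w],1),np.round(p['eef_pos'],1),np.round(p['tool_rot'],3),np.round(p['force'],1),p['clock'])
E
python3 st.py 4
```

```text
top [452. 169.] 145 z 158.0 cab [-91. -33.] [19.9 53.9] 165.8
top [426. 184.] 71 z 159.0 cab [-39. -14.] [15.2 33.7] 12.2
top [428. 199.] 18 z 159.0 cab [-39.  10.] [ 6.3 12. ] 165.1
tool cab [ 28.7 -31.4] [593.2  45.7 199.5] [ 3.14  -0.     0.192] [ 0.2 -0.4 -3.8] 7.1167
```

View pics/side4.png

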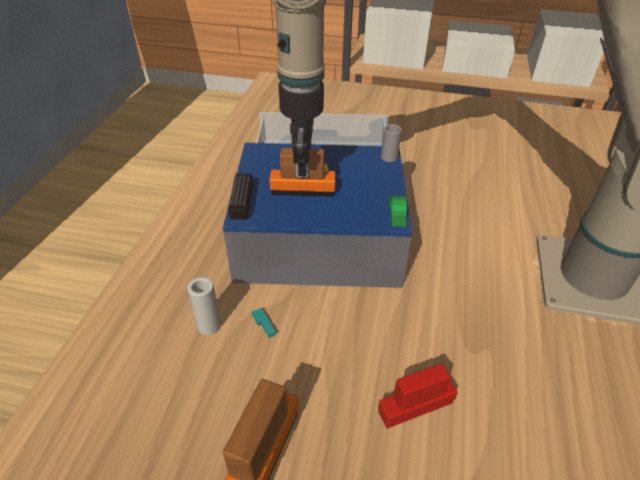

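The scraper, at (302,180) in the side view, is sweeping with the chips hidden in front of it. It is at cabinet y = -31 as planned, so I continue.

Emit:
carry_out --series '[[[0, 0.6, 0, 0, 0, 0, 1.5], [0, 1.2, 0, 0, 0, 0, 1.5], [0, 1.8, 0, 0, 0, 0, 1.5], [0, 2.4, 0, 0, 0, 0, 1.5], [0, 3.0, 0, 0, 0, 0, 1.5]]]'

```text
clock: 7.53
eef_pos: [598.8, 17.8, 199.5]
tool_rot: [3.141, 0.0, 0.195]
force: [-0.3, -0.3, -3.3]
width: 27.6
```

Emit:
carry_out --series '[[[0, 0.6, 0, 0, 0, 0, 1.5], [0, 1.2, 0, 0, 0, 0, 1.5], [0, 1.8, 0, 0, 0, 0, 1.5], [0, 2.4, 0, 0, 0, 0, 1.5], [0, 3.0, 0, 0, 0, 0, 1.5]]]'

```text
clock: 7.95
eef_pos: [604.6, -11.5, 199.5]
tool_rot: [-3.142, 0.0, 0.195]
force: [-0.1, 0.7, -3.2]
width: 27.5
```

```bash
python3 st.py 5
```

```text
top [453. 183.] 190 z 158.0 cab [-86.  -5.] [38.1 47. ] -5.6
tool cab [-31.  -31.3] [604.7 -12.8 199.5] [3.14  0.    0.193] [-0.1 -0.5 -3.2] 8.05
```

View pics/top5.png

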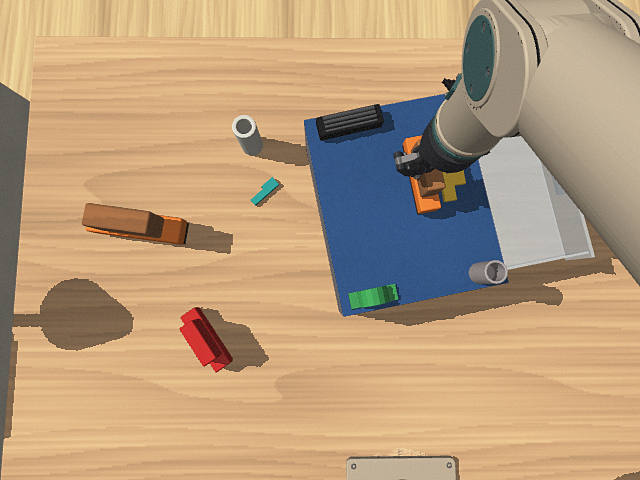

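The chips are bunched at (453,183), in front of the block and within its width. I continue toward the edge.

Emit:
carry_out --series '[[[0, 0.6, 0, 0, 0, 0, 1.5], [0, 1.2, 0, 0, 0, 0, 1.5], [0, 1.8, 0, 0, 0, 0, 1.5], [0, 2.4, 0, 0, 0, 0, 1.5], [0, 3.0, 0, 0, 0, 0, 1.5]]]'

```text
clock: 8.47
eef_pos: [610.4, -41.1, 199.5]
tool_rot: [3.141, 0.0, 0.195]
force: [-0.3, 0.4, -2.8]
width: 27.5
```

Emit:
carry_out --series '[[[0, 0.6, 0, 0, 0, 0, 1.5], [0, 1.2, 0, 0, 0, 0, 1.5], [0, 1.8, 0, 0, 0, 0, 1.5], [0, 2.4, 0, 0, 0, 0, 1.5], [0, 3.0, 0, 0, 0, 0, 1.5]]]'

```text
clock: 8.88
eef_pos: [616.2, -70.4, 199.5]
tool_rot: [-3.142, -0.0, 0.195]
force: [-0.3, 0.2, -3.0]
width: 27.4
```

```bash
python3 st.py 6
```

```text
top [485. 186.] 75 z 159.0 cab [-135.    4.] [17.4 25.2] -1.0
tool cab [-91.1 -31.2] [616.3 -71.8 199.5] [ 3.14  -0.     0.193] [ 0.   0.5 -3.6] 8.9833
```

View pics/top6.png

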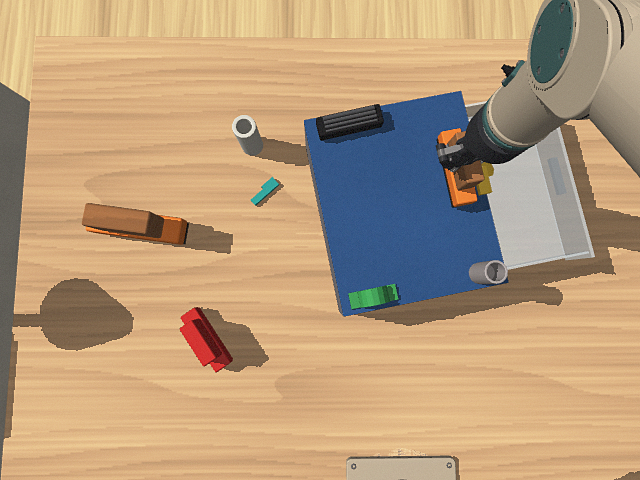

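View pics/side6.png

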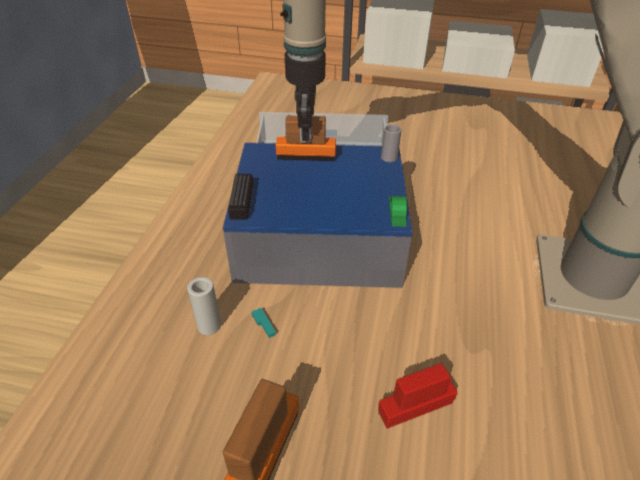

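The chips are at the edge and the first one is going over, at (485,186). I continue slowly past the edge.

Emit:
carry_out --series '[[[0, 0.45, 0, 0, 0, 0, 1.5], [0, 0.9, 0, 0, 0, 0, 1.5], [0, 1.35, 0, 0, 0, 0, 1.5], [0, 1.8, 0, 0, 0, 0, 1.5], [0, 2.25, 0, 0, 0, 0, 1.5]]]'

```text
clock: 9.4
eef_pos: [620.6, -92.4, 199.5]
tool_rot: [3.141, -0.0, 0.195]
force: [0.1, -0.0, -3.9]
width: 27.4
```

Emit:
carry_out --series '[[[0, 0.45, 0, 0, 0, 0, 1.5], [0, 0.9, 0, 0, 0, 0, 1.5], [0, 1.35, 0, 0, 0, 0, 1.5], [0, 1.8, 0, 0, 0, 0, 1.5], [0, 2.1, 0, 0, 0, 0, 1.5]]]'

```text
clock: 9.82
eef_pos: [624.6, -113.4, 199.4]
tool_rot: [3.141, 0.0, 0.194]
force: [-0.5, -0.0, -3.8]
width: 27.1
```

```bash
python3 st.py 7
```

```text
tool cab [-133.6  -31.2] [ 624.6 -113.5  199.4] [3.141 0.    0.194] [ 0.2 -0.1 -4.1] 9.9167
```

View pics/top7.png

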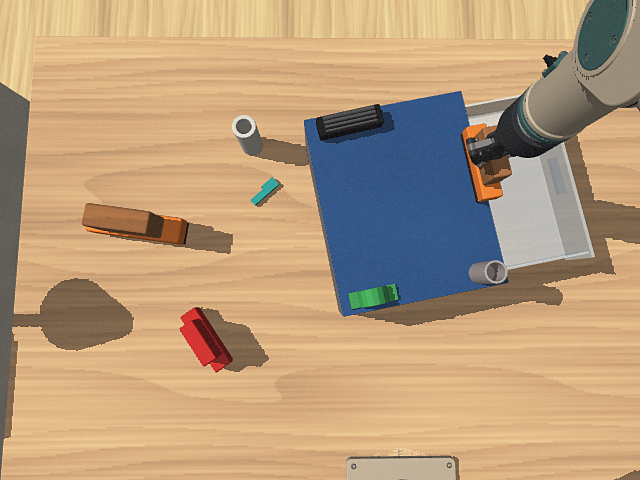

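View pics/side7.png

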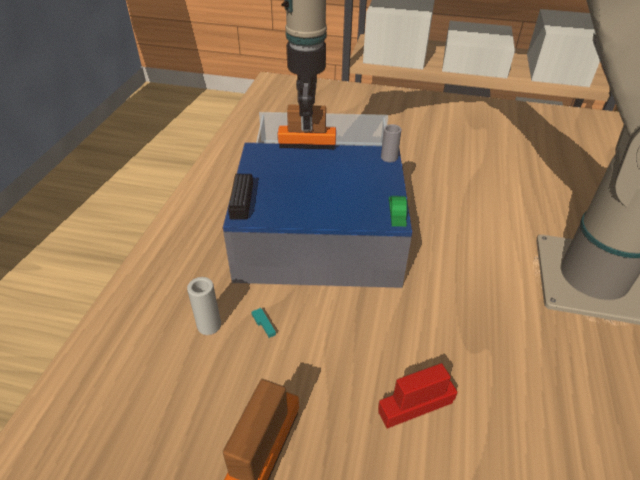

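No chips are visible on the top. I retract the block to mid-top and look again.

Emit:
carry_out --series '[[[0, -2, 0, 0, 0, 0, 1.5], [0, -4.5, 0, 0, 0, 0, 1.5], [0, -7, 0, 0, 0, 0, 1.5], [0, -9.5, 0, 0, 0, 0, 1.5], [0, -12, 0, 0, 0, 0, 1.5]]]'

```text
clock: 10.33
eef_pos: [601.0, 6.8, 199.6]
tool_rot: [-3.141, -0.0, 0.195]
force: [0.3, 0.3, -3.7]
width: 26.9
```

Emit:
carry_out --series '[[[0, -3, 0, 0, 0, 0, 1.5], [0, -3, 0, 0, 0, 0, 1.5], [0, -3, 0, 0, 0, 0, 1.5], [0, -3, 0, 0, 0, 0, 1.5]]]'

```text
clock: 10.67
eef_pos: [595.6, 34.7, 199.6]
tool_rot: [3.141, -0.0, 0.196]
force: [-0.6, -1.5, -3.0]
width: 27.3
```

```bash
python3 st.py 8
```

```text
tool cab [ 16.  -31.4] [595.7  33.3 199.5] [ 3.141 -0.     0.193] [-0.3 -0.4 -2.3] 10.7667
```

View pics/top8.png

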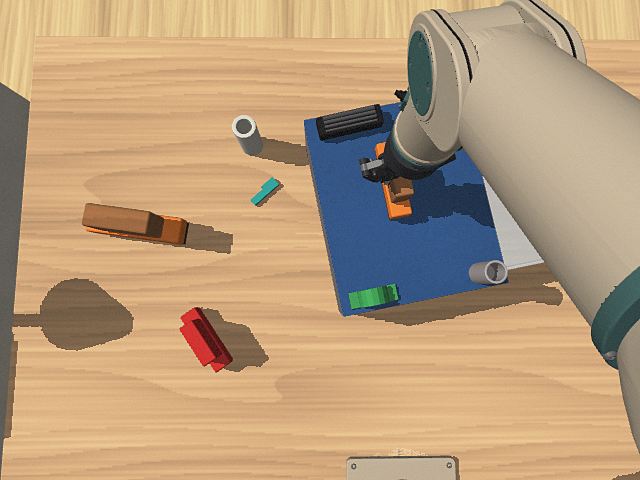

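View pics/side8.png

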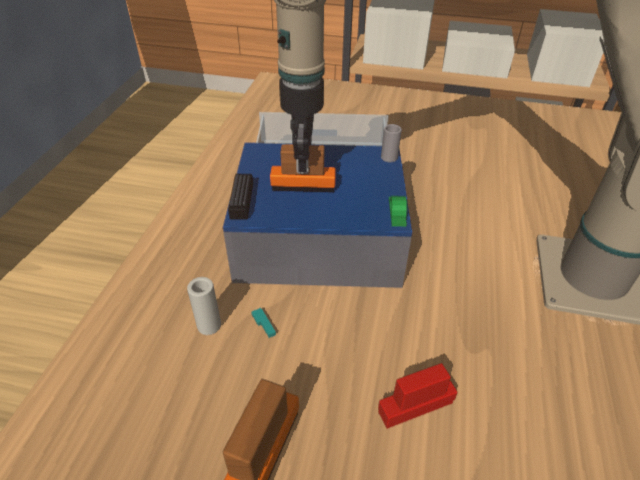

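The blue top is clear and the block stands at mid-top, at cabinet x=16, y=-31. I set it down and release it.

Emit:
carry_out --series '[[[0, 0, 0.08, 0, 0, 0, 1.5], [0, 0, 0.16, 0, 0, 0, 1.5], [0, 0, 0.22, 0, 0, 0, 1.5], [0, 0, 0.22, 0, 0, 0, 1.5], [0, 0, 0.22, 0, 0, 0, 1.5]]]'

```text
clock: 11.18
eef_pos: [595.6, 33.6, 197.7]
tool_rot: [3.141, -0.0, 0.194]
force: [-1.8, -3.0, 3.1]
width: 27.1
```

Emit:
carry_out --series '[[[0, 0, 0, 0, 0, 0, 4], [0, 0, 0, 0, 0, 0, 5], [0, 0, 0, 0, 0, 0, 7], [0, 0, 0, 0, 0, 0, 7], [0, 0, 0, 0, 0, 0, 7]]]'

```text
clock: 11.6
eef_pos: [595.6, 35.0, 197.3]
tool_rot: [-3.141, -0.0, 0.195]
force: [-0.3, 1.0, 0.0]
width: 70.2
```

Emit:
carry_out --series '[[[0, 0, -2, 0, 0, 0, 7], [0, 0, -5, 0, 0, 0, 7], [0, 0, -9, 0, 0, 0, 7], [0, 0, -12, 0, 0, 0, 7], [0, 0, -12, 0, 0, 0, 7]]]'

```text
clock: 12.02
eef_pos: [599.3, 35.3, 324.3]
tool_rot: [3.141, -0.013, 0.195]
force: [0.8, -0.8, -0.1]
width: 69.9
```

```bash
python3 st.py 9; python3 go.py 634.7 -330 320 0.195
```

```text
top [491. 156.] 163 z 67.0 cab [-200.  -61.] [18.3 62.6] 117.7
tool cab [ 17.5 -32.2] [596.2  34.9 318.7] [ 3.141e+00 -3.000e-03  1.950e-01] [ 0.  -0.2 -1.1] 12.1167
clock 12.12 q [-0.05  0.47 -0.08  1.55  0.04  1.12 -1.52] p [596.2  34.9 318.7] rot [ 3.141e+00 -3.000e-03  1.950e-01] F [ 0.  -0.2 -1.1] w 69.9
shift [-3.29 36.55 -0.13] turn [ 0.    -0.003 -0.   ] rows 8.799718029316418
```

View pics/side9.png

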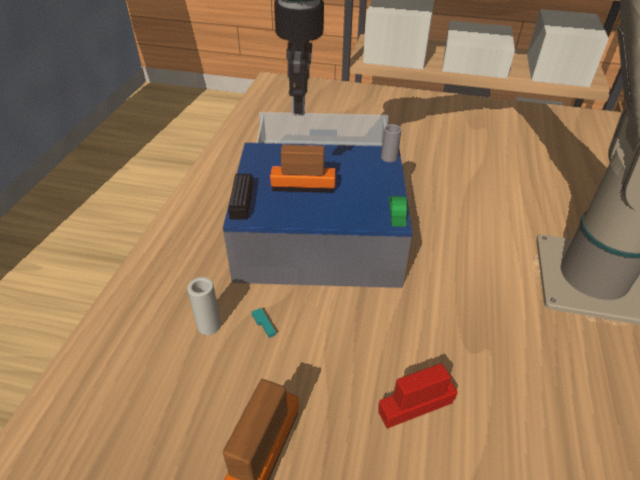

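The scraper stands upright and released at (303,168). One chip is seen in the drawer (z 67). Next I go high past the drawer front and close the fingers.

Emit:
carry_out --series '[[[-2, 38, 0, 0, 0, 0, 2], [-2, 38, 0, 0, 0, 0, 1], [-2, 38, 0, 0, 0, 0, 0], [-2, 38, 0, 0, 0, 0, 0], [-2, 38, 0, 0, 0, 0, 0]]]'

```text
clock: 12.53
eef_pos: [624.2, -173.1, 315.4]
tool_rot: [-3.14, 0.003, 0.195]
force: [1.6, 0.5, -0.2]
width: 9.4
```

Emit:
carry_out --series '[[[-1, 18.5, 0, 0, 0, 0, 0], [-1, 18.5, 0, 0, 0, 0, 0], [-1, 18.5, 0, 0, 0, 0, 0], [-1, 18.5, 0, 0, 0, 0, 0], [-1, 18.5, 0, 0, 0, 0, 0]]]'

```text
clock: 12.95
eef_pos: [648.5, -362.3, 314.1]
tool_rot: [3.139, 0.005, 0.188]
force: [-1.2, -0.9, -0.5]
width: -0.0
```

```bash
python3 st.py 10; python3 go.py 648 -344 108 0.195
```

```text
top [499. 150.] 76 z 66.0 cab [-216.  -69.] [17.8 24.4] 120.0
top [488. 156.] 17 z 67.0 cab [-196.  -64.] [ 9.3 12.1] 48.1
top [482. 163.] 38 z 67.0 cab [-183.  -49.] [14.7 21.4] -1.3000002
tool cab [-380.9   -6.7] [ 648.5 -360.8  313.6] [3.141 0.005 0.187] [-0.4  0.6 -0.1] 13.05
clock 13.05 q [ 0.48  0.73 -0.03  1.08  0.03  1.34 -0.93] p [ 648.5 -360.8  313.6] rot [3.141 0.005 0.187] F [-0.4  0.6 -0.1] w 0.2
shift [ 0.37 -1.67 20.56] turn [ 0.001  0.005 -0.007] rows 4.946522336410132
```

View pics/top10.png

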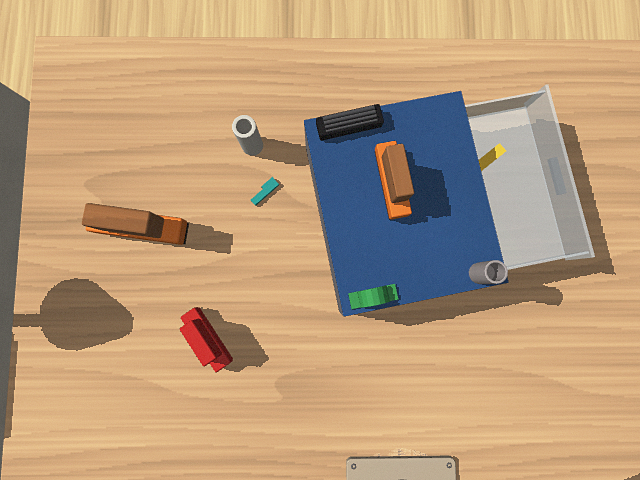

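View pics/side10.png

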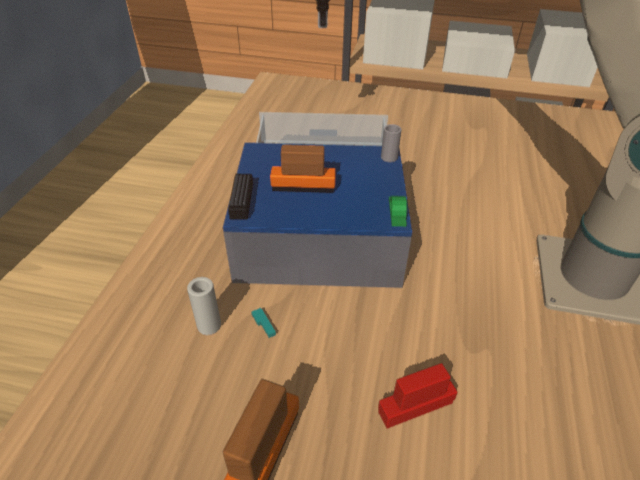

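Run:
```python
import cv2
a=cv2.imread('pics/top10.png')[80:280,440:600];b=cv2.imread('pics/top0.png')[80:280,440:600];c=cv2.imread('pics/side10.png')[100:200,230:410]
import numpy as np
cv2.imwrite('pics/crop2.png',cv2.resize(a,None,fx=3,fy=3,interpolation=cv2.INTER_CUBIC)[:600])
cv2.imwrite('pics/crop3.png',cv2.resize(c,None,fx=4,fy=4,interpolation=cv2.INTER_CUBIC))
```

```text
(no output)
```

View pics/crop2.png

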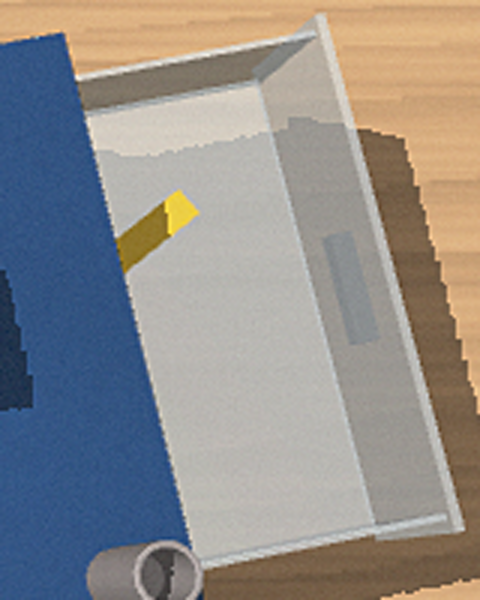

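View pics/crop3.png

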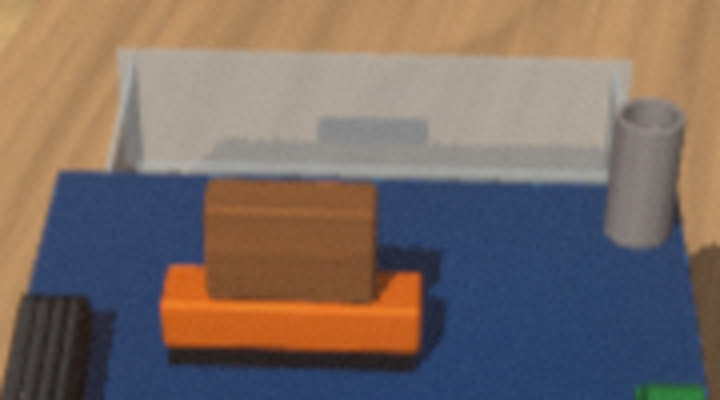

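The crop shows one chip on the drawer floor. The top is bare apart from the scraper, and no chip is on the table. The top camera cannot see the 35 mm of floor just under the front edge, so the other two must be there, since they went over the edge inside the drawer's width. Now I descend in front of the drawer.

Emit:
carry_out --series '[[[0.3, -0.8, 4, 0, 0, -0.006, 0], [0.3, -0.8, 8, 0, 0, -0.006, 0], [0.3, -0.8, 12, 0, 0, -0.006, 0], [0.3, -0.8, 16, 0, 0, -0.006, 0], [0.3, -0.8, 20, 0, 0, -0.006, 0]]]'

```text
clock: 13.47
eef_pos: [651.8, -343.8, 114.4]
tool_rot: [-3.139, 0.001, 0.203]
force: [0.5, -0.8, -0.0]
width: -0.3
```

Emit:
carry_out --series '[[[0, 0, 0.3, 0, 0, 0, 0], [0, 0, 0.3, 0, 0, 0, 0], [0, 0, 0.3, 0, 0, 0, 0]]]'

```text
clock: 13.72
eef_pos: [653.6, -346.1, 115.8]
tool_rot: [3.141, -0.002, 0.202]
force: [-0.1, -0.3, 0.9]
width: -0.0
```

```bash
python3 st.py 11; python3 go.py 638 -290 110 0.195
```

```text
top [499. 150.] 71 z 66.0 cab [-216.  -69.] [17.8 27.2] 120.7
top [481. 164.] 24 z 67.0 cab [-179.  -49.] [ 6.4 21.1] -3.7999997
tool cab [-368.6  -15.3] [ 654.6 -347.1  117.8] [ 3.138 -0.005  0.201] [-0.3 -0.1  0.4] 13.8167
clock 13.82 q [ 0.47  0.88 -0.04  1.32  0.04  0.93 -0.95] p [ 654.6 -347.1  117.8] rot [ 3.138 -0.005  0.201] F [-0.3 -0.1  0.4] w 0.3
shift [-0.49 -5.93  0.76] turn [ 0.003 -0.005  0.006] rows 1.4383629229284123
```

View pics/side11.png

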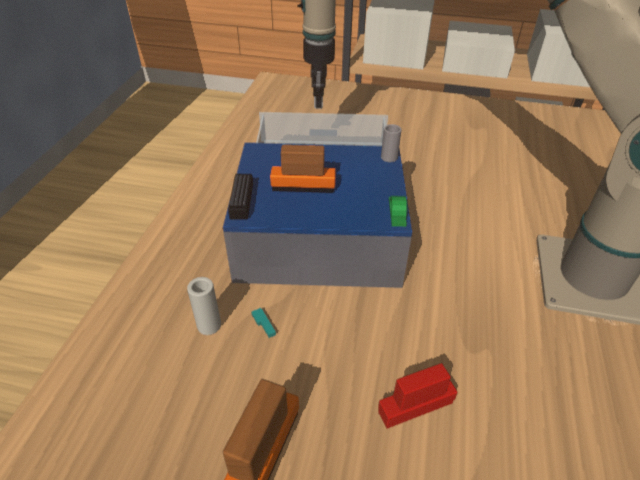

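Emit:
carry_out --series '[[[0, 0, 0.5, 0, 0, 0.006, 0], [0, -0.7, 0.9, 0, 0, 0.006, 0], [0, -1.4, 0.9, 0, 0, 0.006, 0], [0, -2.1, 0.9, 0, 0, 0.006, 0], [0, -2.8, 0.9, 0, 0, 0.006, 0]]]'

```text
clock: 14.23
eef_pos: [646.9, -317.7, 105.5]
tool_rot: [-3.141, -0.0, 0.195]
force: [0.5, 0.5, -0.4]
width: -0.1
```

Emit:
carry_out --series '[[[0, -0.5, 0, 0, 0, 0, 0], [0, -1, 0, 0, 0, 0, 0], [0, -1.5, 0, 0, 0, 0, 0], [0, -2, 0, 0, 0, 0, 0], [0, -2.5, 0, 0, 0, 0, 0]]]'

```text
clock: 14.65
eef_pos: [642.2, -295.1, 105.4]
tool_rot: [3.14, -0.001, 0.195]
force: [0.5, -1.8, -1.9]
width: -0.1
```

```bash
python3 st.py 12; python3 go.py 638 -290 110 0.195
```

```text
top [497. 150.] 54 z 66.0 cab [-214.  -71.] [18.1 18.2] 121.0
top [481. 163.] 25 z 66.0 cab [-181.  -53.] [ 7.9 18.7] -0.5999994
tool cab [-313.9  -13.2] [ 642.  -293.9  105.4] [-3.141  0.     0.195] [-0.3 -0.3 -0.3] 14.75
clock 14.75 q [ 0.41  0.85 -0.03  1.44  0.03  0.85 -1.01] p [ 642.  -293.9  105.4] rot [-3.141  0.     0.195] F [-0.3 -0.3 -0.3] w -0.0
shift [-0.31 -0.46 -0.46] turn [-0.  0.  0.] rows 0.1727946425249274
```

View pics/side12.png

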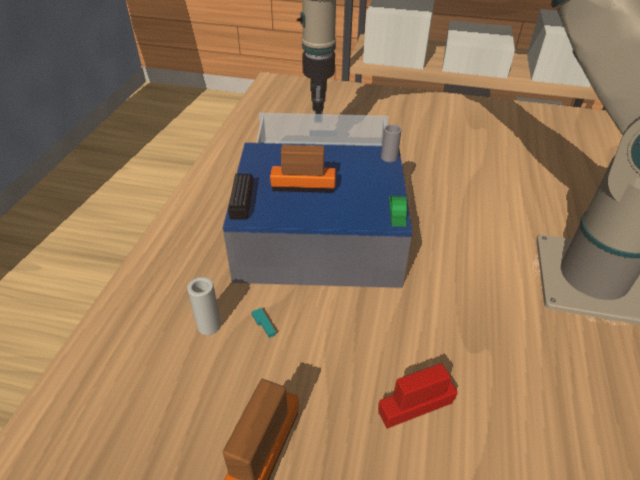

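Contact with the drawer front is starting. I push slowly.

Emit:
carry_out --series '[[[0, -0.4, 0, 0, 0, 0, 0], [0, -1, 0, 0, 0, 0, 0], [0, -1.6, 0, 0, 0, 0, 0], [0, -2.2, 0, 0, 0, 0, 0], [0, -2.8, 0, 0, 0, 0, 0]]]'

```text
clock: 15.17
eef_pos: [636.4, -266.6, 105.4]
tool_rot: [3.141, 0.0, 0.195]
force: [0.1, -2.4, 0.2]
width: 0.1
```

Emit:
carry_out --series '[[[0, -0.6, 0, 0, 0, 0, 0], [0, -1.2, 0, 0, 0, 0, 0], [0, -1.8, 0, 0, 0, 0, 0], [0, -2.4, 0, 0, 0, 0, 0], [0, -3, 0, 0, 0, 0, 0]]]'

```text
clock: 15.58
eef_pos: [630.6, -237.1, 105.3]
tool_rot: [3.142, 0.0, 0.195]
force: [1.1, -2.6, 0.3]
width: -0.1
```

```bash
python3 st.py 13; python3 go.py 638 -290 110 0.195
```

```text
tool cab [-254.3  -13.4] [ 630.5 -235.3  105.2] [-3.14e+00  1.00e-03  1.97e-01] [ 0.5 -0.1 -0.5] 15.6833
clock 15.68 q [ 0.33  0.8  -0.03  1.55  0.03  0.79 -1.08] p [ 630.5 -235.3  105.2] rot [-3.14e+00  1.00e-03  1.97e-01] F [ 0.5 -0.1 -0.5] w 0.0
shift [-0.33  5.51 -0.49] turn [-0.002  0.001  0.002] rows 1.3287523079235042
```

View pics/side13.png

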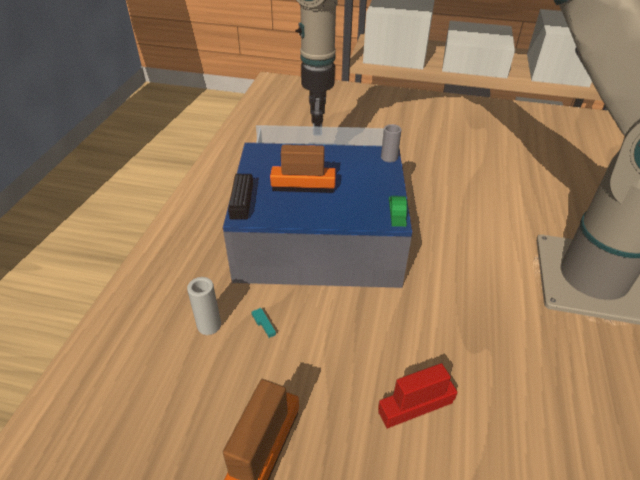

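The drawer is moving with about 2 N, and its far edge in the side view has come down to row 128.

Emit:
carry_out --series '[[[0, -0.6, 0, 0, 0, 0, 0], [0, -1.2, 0, 0, 0, 0, 0], [0, -1.8, 0, 0, 0, 0, 0], [0, -2.4, 0, 0, 0, 0, 0], [0, -3, 0, 0, 0, 0, 0]]]'

```text
clock: 16.1
eef_pos: [624.8, -207.6, 105.2]
tool_rot: [-3.142, 0.0, 0.195]
force: [0.9, -2.1, -1.5]
width: -0.2
```

Emit:
carry_out --series '[[[0, -0.6, 0, 0, 0, 0, 0], [0, -1.2, 0, 0, 0, 0, 0], [0, -1.8, 0, 0, 0, 0, 0], [0, -2.4, 0, 0, 0, 0, 0], [0, -3, 0, 0, 0, 0, 0]]]'

```text
clock: 16.52
eef_pos: [619.0, -178.2, 105.2]
tool_rot: [-3.142, 0.0, 0.195]
force: [0.8, -2.4, -1.6]
width: 0.1
```

Emit:
carry_out --series '[[[0, -0.4, 0, 0, 0, 0, 0], [0, -0.8, 0, 0, 0, 0, 0], [0, -1.2, 0, 0, 0, 0, 0], [0, -1.6, 0, 0, 0, 0, 0], [0, -2, 0, 0, 0, 0, 0]]]'

```text
clock: 16.93
eef_pos: [615.2, -158.9, 105.2]
tool_rot: [3.142, 0.0, 0.195]
force: [0.1, -2.2, -2.3]
width: -0.1
```

```bash
python3 st.py 14
```

```text
tool cab [-175.2  -13.2] [ 615.  -157.8  105.3] [-3.14e+00  1.00e-03  1.96e-01] [0.9 0.8 0.8] 17.0333
```

View pics/side14.png

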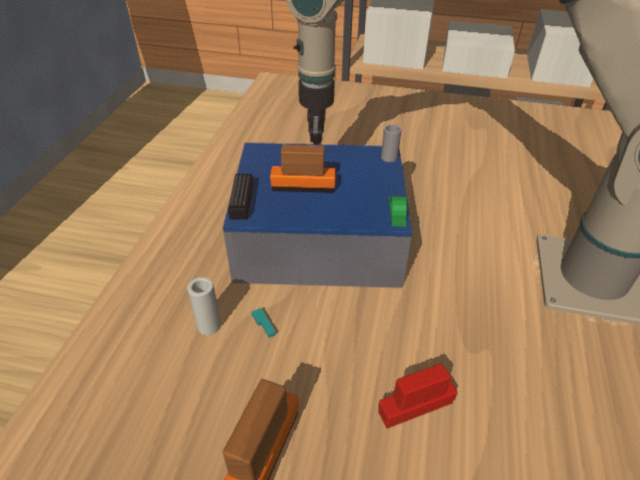

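Emit:
carry_out --series '[[[0, -0.3, 0, 0, 0, 0, 0], [0, -0.6, 0, 0, 0, 0, 0], [0, -0.9, 0, 0, 0, 0, 0], [0, -1.1, 0, 0, 0, 0, 0], [0, -1.3, 0, 0, 0, 0, 0]]]'

```text
clock: 17.45
eef_pos: [613.5, -149.9, 106.0]
tool_rot: [3.137, -0.002, 0.193]
force: [2.4, -11.0, 1.7]
width: -0.1
```

Emit:
carry_out --series '[[[0, -0.1, 0, 0, 0, 0, 0], [0, -0.2, 0, 0, 0, 0, 0], [0, -0.3, 0, 0, 0, 0, 0], [0, -0.4, 0, 0, 0, 0, 0], [0, -0.5, 0, 0, 0, 0, 0]]]'

```text
clock: 17.87
eef_pos: [613.4, -148.5, 106.9]
tool_rot: [3.132, -0.003, 0.191]
force: [2.1, -14.1, 3.0]
width: -0.3
```

```bash
python3 st.py 15
```

```text
tool cab [-165.7  -13.5] [ 613.4 -148.4  106.9] [ 3.132e+00 -3.000e-03  1.910e-01] [  1.4 -13.3   3.5] 17.9667
```

The force is up to 14 N with motion stalled, at or near the stop. I press a little more to see whether it yields.

Emit:
carry_out --series '[[[0, -0.1, 0, 0, 0, 0, 0], [0, -0.2, 0, 0, 0, 0, 0], [0, -0.3, 0, 0, 0, 0, 0], [0, -0.3, 0, 0, 0, 0, 0], [0, -0.3, 0, 0, 0, 0, 0]]]'

```text
clock: 18.38
eef_pos: [613.3, -147.5, 107.4]
tool_rot: [3.13, -0.004, 0.19]
force: [3.1, -17.1, 3.6]
width: -0.3
```

```bash
python3 st.py 16
```

```text
tool cab [-164.8  -13.6] [ 613.3 -147.5  107.4] [ 3.13  -0.004  0.189] [  2.5 -16.7   4.4] 18.4833
```

Run:
```python
import cv2
a=cv2.imread('pics/top16.png')[80:290,420:580]
cv2.imwrite('pics/crop4.png',cv2.resize(a,None,fx=2.8,fy=2.8,interpolation=cv2.INTER_CUBIC))
```

```text
(no output)
```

View pics/crop4.png

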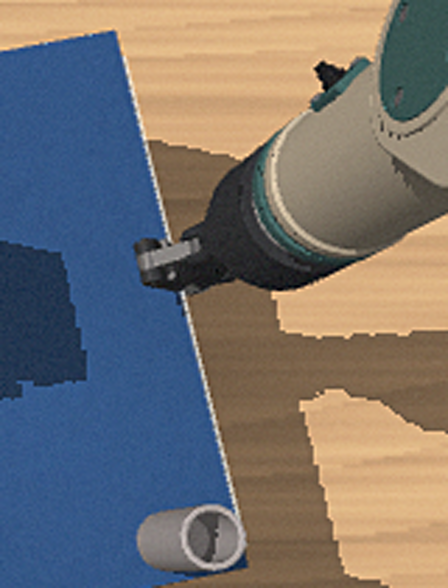

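```bash
cat > fr.py <<'E'
from h import *
yaw=np.radians(101.2);c=np.array([568,11.5]);u=np.array([np.cos(yaw),np.sin(yaw)]);w=np.array([-u[1],u[0]])
d=get_image('top');K=d['mtx'];T=d['T']
g=cv2.cvtColor(d['img'],cv2.COLOR_BGR2GRAY).astype(np.float32);B=d['img'].astype(int)
def proj(x,y,z):
    P=np.append(c+x*u+y*w,z);q=T[:3,:3].T@(P-T[:3,3]);return K[0,0]*q[0]/q[2]+K[0,2],K[1,1]*q[1]/q[2]+K[1,2]
def ray(px,z):
    r=T[:3,:3]@np.array([(px[0]-K[0,2])/K[0,0],(px[1]-K[1,2])/K[1,1],1]);P=T[:3,3]+r*(z-T[2,3])/r[2];q=P[:2]-c;return q@u
# profile across edge averaged over y
for y0,y1 in((-150,-70),(40,120)):
  xs=np.arange(-130,-175,-1.);pr=[]
  for x in xs:
    pts=np.array([proj(x,y,150) for y in np.linspace(y0,y1,40)],np.float32)
    pr.append([cv2.remap(B[...,k].astype(np.float32),pts[None,:,0].copy(),pts[None,:,1].copy(),1).mean() for k in range(3)])
  print(y0)
  for x,p in zip(xs,pr):
    q=proj(x,(y0+y1)/2,150);print(x,'as z134: %.1f'%ray(q,134),np.round(p))
E
python3 fr.py | sed -n '1,35p'
```

```text
-150
-130.0 as z134: -136.7 [134.  86.  52.]
-131.0 as z134: -137.7 [134.  86.  52.]
-132.0 as z134: -138.8 [134.  86.  52.]
-133.0 as z134: -139.8 [134.  87.  52.]
-134.0 as z134: -140.8 [135.  87.  52.]
-135.0 as z134: -141.8 [134.  86.  51.]
-136.0 as z134: -142.8 [133.  84.  48.]
-137.0 as z134: -143.9 [132.  83.  47.]
-138.0 as z134: -144.9 [138.  91.  61.]
-139.0 as z134: -145.9 [151. 123. 106.]
-140.0 as z134: -146.9 [173. 173. 173.]
-141.0 as z134: -148.0 [182. 199. 210.]
-142.0 as z134: -149.0 [146. 175. 201.]
-143.0 as z134: -150.0 [110. 149. 186.]
-144.0 as z134: -151.0 [103. 144. 183.]
-145.0 as z134: -152.0 [107. 146. 183.]
-146.0 as z134: -153.1 [108. 147. 184.]
-147.0 as z134: -154.1 [109. 148. 184.]
-148.0 as z134: -155.1 [110. 148. 185.]
-149.0 as z134: -156.1 [110. 148. 185.]
-150.0 as z134: -157.2 [110. 149. 185.]
-151.0 as z134: -158.2 [111. 150. 186.]
-152.0 as z134: -159.2 [112. 151. 188.]
-153.0 as z134: -160.2 [112. 151. 189.]
-154.0 as z134: -161.2 [112. 152. 190.]
-155.0 as z134: -162.3 [113. 153. 191.]
-156.0 as z134: -163.3 [113. 153. 191.]
-157.0 as z134: -164.3 [113. 153. 191.]
-158.0 as z134: -165.3 [113. 154. 191.]
-159.0 as z134: -166.4 [114. 154. 192.]
-160.0 as z134: -167.4 [114. 154. 192.]
-161.0 as z134: -168.4 [114. 155. 192.]
-162.0 as z134: -169.4 [114. 155. 193.]
-163.0 as z134: -170.4 [114. 155. 193.]
```

The drawer front edge measures at about -149 to -150 mm, against -148 when shut. That is home within measurement error, so I back off and rise.

Emit:
carry_out --series '[[[0, 0.8, 0, 0, 0, 0, 0], [0, 2, 0, 0, 0, 0, 0], [0, 4, 0, 0, 0, 0, 0], [0, 6, 0, 0, 0, 0, 0], [0, 8, 0, 0, 0, 0, 0]]]'

```text
clock: 18.95
eef_pos: [626.7, -216.7, 104.9]
tool_rot: [-3.14, 0.0, 0.196]
force: [0.8, 0.1, -0.1]
width: 0.0
```

Emit:
carry_out --series '[[[0, 2, -3, 0, 0, 0, 0], [0, 4, -7, 0, 0, 0, 0], [0, 6, -10, 0, 0, 0, 0], [0, 8, -13, 0, 0, 0, 0], [0, 9, -15, 0, 0, 0, 0]]]'

```text
clock: 19.37
eef_pos: [644.8, -308.6, 258.7]
tool_rot: [3.139, -0.003, 0.193]
force: [1.1, -0.6, 0.5]
width: 0.0
```

```bash
python3 st.py 17; python3 fr.py | grep -E -- '^-(137|138|139|14[0-6])'
python3 - <<'E'
from h import *
for n in('top','side'):
    d=get_image(n);W=cloud(d);X,Y,Z=[W[...,i] for i in range(3)]
    def g(nm,x,y,z0,z1,r=90):
        m=(abs(X-x)<r)&(abs(Y-y)<r)&(Z>z0)&(Z<z1)
        bl=blobs(m,5)
        if not bl: print(nm,'none');return
        p=W[max(bl,key=lambda b:b[0].sum())[0]];print(n,nm,*rect(p[:,:2]),'z',np.round(np.median(p[:,2])))
    g('hex',690,80,162,190); g('socket',445,-115,205,230,60); g('clamp',407,68,160,190);g('tube',690,300,95,125)
    g('grip',596,34,232,250,70);g('block',596,34,183,194,80)
E
```

```text
tool cab [-329.4  -14.1] [ 645.8 -308.8  259.6] [ 3.137 -0.006  0.192] [-0.2 -1.3  0.3] 19.4667
-137.0 as z134: -143.9 [131.  81.  46.]
-138.0 as z134: -144.9 [136.  89.  60.]
-139.0 as z134: -145.9 [149. 121. 105.]
-140.0 as z134: -146.9 [172. 172. 172.]
-141.0 as z134: -148.0 [180. 197. 209.]
-142.0 as z134: -149.0 [143. 173. 200.]
-143.0 as z134: -150.0 [107. 147. 184.]
-144.0 as z134: -151.0 [102. 142. 181.]
-145.0 as z134: -152.0 [106. 145. 182.]
-146.0 as z134: -153.1 [108. 146. 182.]
-137.0 as z134: -143.9 [132.  82.  47.]
-138.0 as z134: -144.9 [136.  88.  57.]
-139.0 as z134: -145.9 [145. 115.  96.]
-140.0 as z134: -146.9 [163. 161. 157.]
-141.0 as z134: -148.0 [166. 178. 184.]
-142.0 as z134: -149.0 [119. 138. 154.]
-143.0 as z134: -150.0 [ 72.  97. 120.]
-144.0 as z134: -151.0 [ 64.  89. 114.]
-145.0 as z134: -152.0 [ 69.  93. 117.]
-146.0 as z134: -153.1 [ 72.  95. 119.]
top hex [697.3 103.4] [ 34.5 110.2] 103.1 z 176.0
top socket [ 443.6 -109.8] [34.9 35.4] 60.7 z 217.0
top clamp [406.5  67. ] [26. 48.] 101.4 z 178.0
top tube [709.8 289.5] [42.4 42.8] 138.9 z 108.0
top grip [594.9  34.3] [28.5 80.3] 10.7 z 238.0
top block [594.8  34.8] [ 34.5 123.9] 11.1 z 186.0
side hex [700.6 103. ] [ 34.4 111.7] 103.3 z 178.0
side socket [ 446.9 -109.5] [34.4 37.6] 111.9 z 215.0
side clamp [408.7  69.1] [26.6 47.3] 101.3 z 178.0
side tube [713.7 290.2] [42.7 45. ] 161.5 z 109.0
side grip [598.5  34.3] [31.3 79.3] 11.0 z 241.0
side block [598.2  36. ] [ 35.1 123. ] 10.4 z 189.0
```

View pics/top17.png

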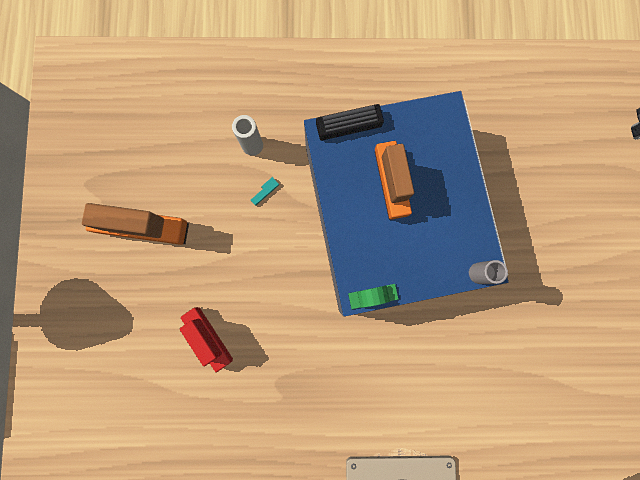

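View pics/side17.png

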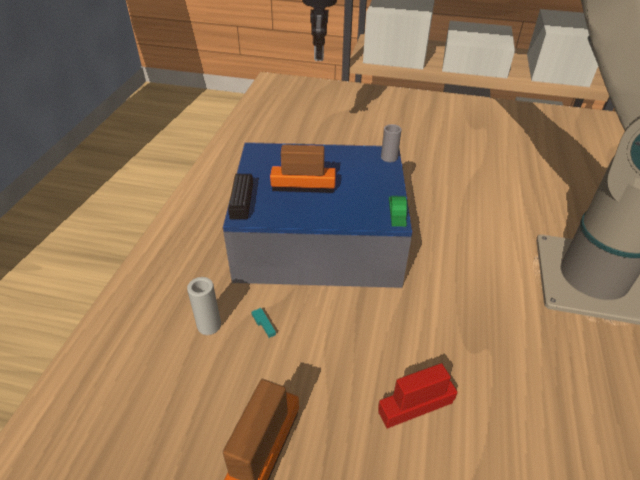

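Both views show the drawer shut, with its front line just in front of the blue edge. The scraper stands at (395,180) in the top view, the other items have not moved, no chips are outside, and the arm is clear. I hand it in.

```bash
python3 -c "
from cell import *
print(finish_job())"
```

```text
the job is handed in; nothing more can be done
None
```

I swept the three yellow offcuts over the front edge with the small orange scraper, left it standing on the blue top and pushed the drawer shut. The job was handed in at about 20 s.

**Last checks**
- **Scraper:** upright and released at about cabinet x 16 mm, y -31 mm. Its top is 239 to 240 mm above the table, as it should be.
- **Drawer:** the push went at about 70 mm/s with 2 N, slower at the end, until the force rose to 17 N against the stop. The front edge then measured -149 to -150 mm in the cabinet frame, against -148 mm when fully shut, so 1 to 2 mm open at most, within calibration error. The fingers stopped about 5 mm earlier than I had expected, so I relied on the picture.
- **Socket, hex set, clamp and tube:** each measured within 1 mm of where it started.
- **Gripper and offcuts:** the fingers stayed well above the offcuts during the sweep.

**Not confirmed:** I only saw one of the three offcuts on the drawer floor. The other two went over the edge inside the drawer's width, and neither is on the top or the table. They should be in the strip under the front edge that the cameras could not see.

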